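Check the hand levers of two lino jigs before class

ROBOT

A 7-joint arm with a two-finger parallel gripper is mounted at the origin on the work surface. World frame = base frame: x ahead of the robot, y to its left, z up, the work surface at z = 0. Lengths are in m, angles in degrees, forces in N, time in s.
With the tool pointing down it reaches from about 0.425 to 0.95 m from the base axis. Payload 4.7 kg.
Tool frame: the origin (TCP) lies at the very end of the fingers, on their centre line; the grasp point (between the pads) lies 19 mm behind it; z points along the fingers, y is the line along which they close (so a half turn about z gives the same grasp; the last joint's range is limited). The gripper opens to 85 mm and grips with 20 to 120 N. Pads are 22 mm wide; open, the fingers measure 114 mm over their backs; the gripper's body (76 mm by 85 mm) begins 54 mm behind the grasp point. The pads swing forward as they close: fully open they stand 13 mm farther back than shut.
Start: joints at [-78.891, 26.849, -2.785, 87.806, 1.381, 65.374, -4.715], TCP at [0.149, 0.658, 0.211] pointing down, gripper open.
Joint ranges: [-148.3, 148.3], [-19.14, 114.17], [-79.39, 73.82], [5.75, 140.21], [-59.74, 239.74], [12.07, 113.84], [-152.46, 152.46]. Speed limits (degrees/s): [147.25, 147.25, 180, 180, 180, 180, 180].

INTERFACE

Orientations are given as [roll, pitch, yaw] about the fixed x, y, z axes, in that order (R = Rz(yaw) Ry(pitch) Rx(roll)).
In Python, from cell import r gives the robot as it stands. The module is installed in compiled form; this text tells all that it offers.
- The arm moves only by the tool jog_arm, never from a script. Its argument "series" is a list of rows, each a list of 7 numbers: the turn, a rotation vector about the tool's x, y, z normalised to -1 to 1, where 1 is 5 degrees, then the shift along the tool's x, y, z normalised to -1 to 1, where 1 is 250 mm, then the gripper's target within -1 to 1 (fully open at 1, half-way at 0, shut at -1). A call has 1 to 8 rows; each row shifts and turns the commanded pose from where the row before left it, along the tool's axes as they then stand; what a row does not reach is not made up. A row lasts 1/10 s, in which the tool goes at most 50 mm and 8.59 degrees, less where a joint would pass 70% of its speed; a pose out of reach is approached as far as the arm can. A call with a number of a shift or a turn outside -1 to 1 is refused whole. A call with a gripper value outside its range is refused whole. The fingers move at their own pace and stop on an object; "squeeze" is the grip in N (left out, the last holds). Time passes only in rows, so rows that do not move let the fingers close. It gives the time, the measured TCP pose, the force, the opening and the grip force at its end, in the units of the state.
- r.sense(): the state, without advancing time (a new reading comes with each control period).
- r.grab_frame(name): name is "scene" or "top"; returns a dict with "pixels" (384x512x3 uint8, blue, green, red), "intrinsics" (3x3 intrinsics, pixels), "T" (4x4, takes a point from camera to world coordinates). Camera axes: x right, y down, z forward; pixel columns grow to the right and rows downward; lengths in m; the calibration is good to about 2 mm. A picture is of the moment at which its call begins. There is no depth.
- r.sign_off(): hands the job in; it is judged then, once.
The state is a dict: "time_s": time; "qpos": joint angles; "joint_velocities": joint speeds; "tau": joint torques, N m; "tcp_pos": TCP position; "ee_rot": TCP orientation; "ft_force": force on the tool from outside, world axes, zero at the start; "ft_torque": the same for the moment, N m; "width": finger opening in m; "finger_force": force on a finger pad.
Only numpy, scipy, OpenCV 4.12 (cv2) and the standard library are available. Lean on these libraries where they do the work, as an engineer would, in place of code of your own. Each camera call takes 0.05 s, during which the arm holds its last target. There are 200 camera calls.

TASK

Check the hand levers of the two lino-holding jigs, the long lever first and then the short one: with the outside of your fingers push the lever in towards its grip bar until it comes up against its stop, short of the bar, keep it there for a good second, and let it spring all the way back out before going on. Push firmly but do not force it, never take a lever between the fingers, and do not touch the grip bars or move anything else on the table.

Things in the scene. Friction and masses are not known exactly. Their poses are not given: they have to be found in the camera images.
- long_press (a point): place to push on the long lever: front face of its level steel blade (150 mm from hinge to ball end, 10 thick, 18 high, ball 20 across), 30 mm short of the ball end's centre, at mid-height, 110 mm above the table. Frame turns with the lever: z up, y along the blade to the hinge 120 mm away, x through the blade towards the bar (blade's middle at x = 5 mm); push towards +x.
- long_lever (a joint): swing of the long lever on its upright hinge, rad: 0 at rest, sprung out; 0.4 fully in, where a hard stop ends it, parallel to its bar with 28 mm left between. From rest to stop the push place goes 47 mm squarely towards the bar. The spring takes about 2 N at rest to 5 N at the stop there and returns the lever when let go.
- long_bar: fixed round grip bar of the long lever; origin at its middle, 110 mm above the table. 210 mm long along y, black rubber sleeve 24 mm thick, posts at y = +85 and -85. x is level, square to the bar, pointing away from the lever, so moving along +x from the lever's side presses the lever in. Lever's hinge at x = -45, y = +85 mm; its clevis is the highest part, 128 mm above the table.
- long_jig: the long lever's jig, fixed to the table; origin on the table under the bar's middle, axes as the bar's. Aluminium base plate 12 mm thick from x = -110 to +160, y = -105 to +105 mm, with a low clamp jaw (moves with the lever) and a wooden fence beyond the bar.
- short_press (a point): place to push on the short lever: front face of its level steel blade (95 mm from hinge to ball end, 10 thick, 18 high, ball 20 across), 30 mm short of the ball end's centre, at mid-height, 110 mm above the table. Frame turns with the lever: z up, y along the blade to the hinge 65 mm away, x through the blade towards the bar (blade's middle at x = 5 mm); push towards +x.
- short_lever (a joint): swing of the short lever on its upright hinge, rad: 0 at rest, sprung out; 0.55 fully in, where a hard stop ends it, parallel to its bar with 28 mm left between. From rest to stop the push place goes 34 mm squarely towards the bar. The spring takes about 2 N at rest to 5 N at the stop there and returns the lever when let go.
- short_bar: fixed round grip bar of the short lever; origin at its middle, 110 mm above the table. 210 mm long along y, black rubber sleeve 24 mm thick, posts at y = +85 and -85. x is level, square to the bar, pointing away from the lever, so moving along +x from the lever's side presses the lever in. Lever's hinge at x = -45, y = +85 mm; its clevis is the highest part, 128 mm above the table.
- short_jig: the short lever's jig, fixed to the table; origin on the table under the bar's middle, axes as the bar's. Aluminium base plate 12 mm thick from x = -110 to +160, y = -105 to +105 mm, with a low clamp jaw (moves with the lever) and a wooden fence beyond the bar.
- marker_mid (a point): bystander, to be left alone: marker pen lying on the table, about 135 mm long along x and 17 mm thick; point: on its axis
- ink_mid (a point): bystander, to be left alone: round ink jar, 66 mm across, 55 mm high; point: its centre
- water_mid (a point): bystander, to be left alone: clear water bottle, 62 mm across, 190 mm high; point: its centre
- cardstand_mid (a point): bystander, to be left alone: small wooden card stand, disc foot 48 mm across with an upright plate 50 mm wide, 48 mm high; point: on its axis half-way up
- brayer_mid (a point): bystander, to be left alone: ink roller, rubber roller 90 mm long and 32 mm thick with a wooden handle towards -x, 145 mm long; point: centre of the roller
- paint_mid (a point): bystander, to be left alone: small white paint bottle, 38 mm across, 100 mm high; point: its centre
- long_lino_mid (a point): bystander, to be left alone: flat block 78 x 120 x 12 mm lying loose on the base plate of the long lever's jig, beyond its bar; point: its centre
- short_lino_mid (a point): bystander, to be left alone: flat block 78 x 120 x 12 mm lying loose on the base plate of the short lever's jig, beyond its bar; point: its centre

How it is judged (in metres and radians):
On the way, in this order (a step that is already met when the one before it is completed fails the run):
1. the long lever is pressed in against its stop with the fingers and kept there, the other lever being out (value of joint long_lever above 0.36 rad and contact force between the fingers and long_lever above 1 N and value of joint short_lever below 0.08 rad), for 0.7 s.
2. the long lever is let back out (value of joint long_lever below 0.06 rad), for 0.1 s.
3. the short lever is pressed in against its stop with the fingers and kept there, the other lever being out (value of joint short_lever above 0.51 rad and contact force between the fingers and short_lever above 1 N and value of joint long_lever below 0.08 rad), for 0.7 s.
At the end, for the whole second after the job is handed in: after the long lever and then the short one were each pressed to within 0.04 rad of the stop for 0.7 s with the other lever out, both levers are back out (joint below 0.06 rad), and no bystander has moved 20 mm or more (value of joint each of long_lever, short_lever below 0.06 rad and distance of each of marker_mid, ink_mid, water_mid, cardstand_mid, brayer_mid, paint_mid, long_lino_mid, short_lino_mid from where it was at the start of the episode below 0.02 m); the robot touches nothing.
It fails at once if a lever is forced (over 40 N) (contact force between the arm and long_lever above 40 N or contact force between the arm and short_lever above 40 N).
It fails at once if a grip bar is touched (contact force between the arm and long_bar above 1 N or contact force between the arm and short_bar above 1 N).
It fails at once if a lever is taken between the fingers ((x of the grasp point in the frame of long_press between -0.004 and 0.014 m and y of the grasp point in the frame of long_press between -0.04 and 0.12 m and z of the grasp point in the frame of long_press between -0.03 and 0.015 m) or (x of the grasp point in the frame of short_press between -0.004 and 0.014 m and y of the grasp point in the frame of short_press between -0.04 and 0.065 m and z of the grasp point in the frame of short_press between -0.03 and 0.015 m)).
It fails at once if a bystander is moved by more than 20 mm (distance of any of marker_mid, ink_mid, water_mid, cardstand_mid, brayer_mid, paint_mid, long_lino_mid, short_lino_mid from where it was at the start of the episode above 0.02 m).
It also fails if it takes over 58 s, if anything falls off the work surface, if the arm or the gripper's body presses on something with over 40 N, if the wrist force passes 120 N, or if a joint passes its speed limit or range.

## Working session

There is one attempt and no reset: what is moved stays moved. The work goes in short steps, Python scripts to look and compute and a tool call to move; the robot and the scene stay as the last step left them, time stands still between calls to the robot, and variables do not carry over. Pictures are saved under pics/ and viewed, at most 10 in all, crops included, and the job is handed in when it is done.

Besides the shell and the picture viewer there is one more tool, called after "Request:" as name(argument=value, ...), one argument or row to a line, values as JSON. jog_arm: Moves the arm, as the interface text tells. Its arguments: {"type":"object","properties":{"series":{"type":"array","items":{"type":"array","items":{"type":"number"}}},"squeeze":{"type":"number"}},"required":["series"]}

```bash
mkdir -p pics; python3 - <<'E'
from cell import r
import cv2,numpy as np
for n in("scene","top"):
    f=r.grab_frame(n); cv2.imwrite(f"pics/{n}0.png",f["pixels"]); np.savez(f"{n}0.npz",**f); print(n,f["intrinsics"].tolist(),np.round(f["T"],4).tolist())
print(r.sense())
E
```

```text
scene [[380.71323467012957, 0.0, 253.1223126664957], [0.0, 380.71323467012957, 189.85993260442206], [0.0, 0.0, 1.0]] [[-0.353, 0.6475, -0.6754, 1.4042], [0.9354, 0.2278, -0.2706, 0.3358], [-0.0214, -0.7272, -0.6861, 0.9247], [0.0, 0.0, 0.0, 1.0]]
top [[371.79075626161807, 0.0, 262.3946990566672], [0.0, 371.79075626161807, 196.7731987515374], [0.0, 0.0, 1.0]] [[0.0232, -0.9969, 0.0755, 0.5307], [-0.9997, -0.0232, 0.0009, 0.0112], [0.0008, -0.0755, -0.9971, 1.1322], [0.0, 0.0, 0.0, 1.0]]
{'time_s': 0.1, 'qpos': array([-78.89200971,  26.89383036,  -2.78456511,  87.86775934,
         1.38189282,  65.37357846,  -4.71566933]), 'joint_velocities': array([-0.03380705, -0.05159429,  0.05456129, -0.20141718, -0.07404157,
       -0.0657388 , -0.03708847]), 'tau': array([ 5.05798689e-04, -5.11513066e+01, -4.70215932e-02, -2.38389462e+01,
        1.07634114e-02,  4.37166280e-03,  1.61861607e-05]), 'tcp_pos': array([0.14899612, 0.65777652, 0.21014642]), 'ee_rot': array([-1.79898517e+02,  4.34354404e-03,  1.67238304e+02]), 'ft_force': array([ 0.5638187 , -0.32094216,  0.54845995]), 'ft_torque': array([-0.03021237,  0.00144565,  0.01421121]), 'finger_force': 0.0, 'width': 0.08546234845729953}
```

View pics/scene0.png

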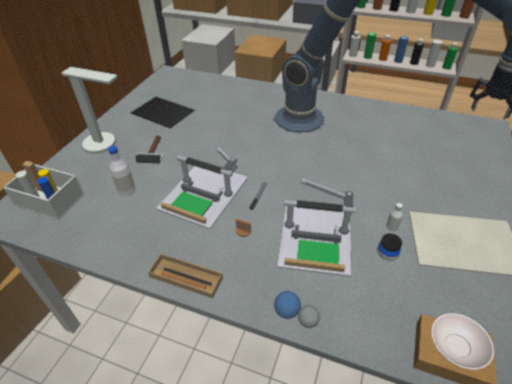

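View pics/top0.png

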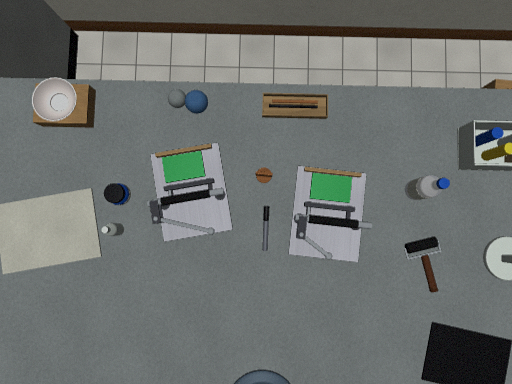

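```bash
python3 - <<'E'
import cv2
a=cv2.imread("pics/top0.png");cv2.imwrite("pics/c1.png",cv2.resize(a[135:270,140:380],None,fx=3.333,fy=3.333,interpolation=cv2.INTER_CUBIC))
b=cv2.imread("pics/scene0.png");cv2.imwrite("pics/c2.png",cv2.resize(b[140:280,155:360],None,fx=3.9,fy=3.9,interpolation=cv2.INTER_CUBIC))
E
```

```text
(no output)
```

View pics/c1.png

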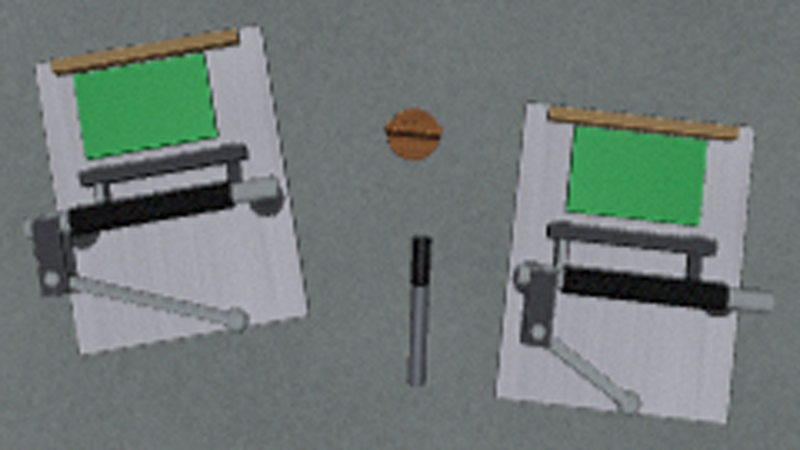

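View pics/c2.png

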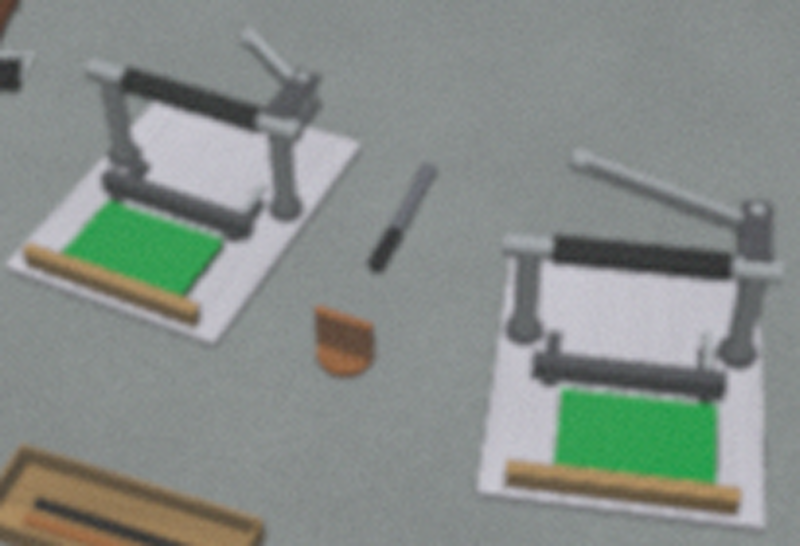

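```bash
cat > h.py <<'E'
import numpy as np
C={n:np.load(f"{n}0.npz") for n in("scene","top")}
def ray(n,p):
    c=C[n]; d=c["T"][:3,:3]@np.linalg.inv(c["intrinsics"])@[p[0],p[1],1.]; return c["T"][:3,3],d
def onz(n,p,z):
    o,d=ray(n,p); return o+d*(z-o[2])/d[2]
def tri(p,q):
    A=[];b=[]
    for n,u in(("top",p),("scene",q)):
        o,d=ray(n,u); d/=np.linalg.norm(d); M=np.eye(3)-np.outer(d,d);A.append(M);b.append(M@o)
    return np.linalg.lstsq(np.vstack(A),np.hstack(b),rcond=None)[0]
c1=lambda u:((u[0]+.5)/3.3333-.5+140,(u[1]+.5)/3.3333-.5+135)
c2=lambda u:((u[0]+.5)/3.9-.5+155,(u[1]+.5)/3.9-.5+140)
E
python3 - <<'E'
from h import *
np.set_printoptions(precision=4,suppress=True)
# plate corners: far-hinge side(+x+y), (+x-y), (-x-y), (-x+y)
P={"long":[(37,64),(262,27),(307,316),(80,353)],"short":[(528,101),(752,128),(727,423),(497,397)]}
ball={"long":((236,320),(580,159)),"short":((628,402),(247,36))}
pin={"long":((51,279),(758,208)),"short":((538,332),(303,78))}
for k in P:
    w=np.array([onz("top",c1(p),.012)[:2] for p in P[k]])
    L=np.array([[.16,.105],[.16,-.105],[-.11,-.105],[-.11,.105]])
    lc,wc=L.mean(0),w.mean(0); A=L-lc;B=w-wc
    th=np.arctan2((A[:,0]*B[:,1]-A[:,1]*B[:,0]).sum(),(A*B).sum()); R=np.array([[np.cos(th),-np.sin(th)],[np.sin(th),np.cos(th)]])
    t=wc-R@lc
    print(k,"jig",t,np.degrees(th),"resid mm",1e3*(w-(L@R.T+t)).ravel())
    hinge=R@[-.045,.085]+t
    q=dict(long=.4,short=.55)[k]; l=dict(long=.15,short=.095)[k]
    bt=tri(*[f(u) for f,u in zip((c1,c2),ball[k])])
    print(" hinge pred",hinge,"seen",onz("top",c1(pin[k][0]),.128)," ball tri",bt,"onz",onz("top",c1(ball[k][0]),.11))
    # lever out: rotated toward -x
    d=R@[-np.sin(q),-np.cos(q)]
    print(" ball pred",hinge+l*d, "press rest(mid)",hinge+(l-.03)*d,"at stop",hinge+(l-.03)*(R@[0,-1]),"push dir",R[:,0])
E
```

```text
long jig [0.6026 0.2236] 10.734158789365722 resid mm [-1.543  -1.1307 -1.5604  0.663   0.908   1.9605  2.1954 -1.4928]
 hinge pred [0.5426 0.2988] seen [0.5416 0.3004 0.128 ]  ball tri [0.5119 0.1514 0.1139] onz [0.5117 0.1522 0.11  ]
 ball pred [0.5109 0.1521] press rest(mid) [0.5172 0.1815] at stop [0.5649 0.1809] push dir [0.9825 0.1863]
short jig [ 0.5464 -0.1826] -5.023628131617466 resid mm [ 0.1074 -1.8655 -1.5708  2.8776  0.7752  0.9925  0.6882 -2.0046]
 hinge pred [ 0.509 -0.094] seen [ 0.5081 -0.0941  0.128 ]  ball tri [ 0.4537 -0.171   0.1169] onz [ 0.4524 -0.1704  0.11  ]
 ball pred [ 0.4524 -0.1703] press rest(mid) [ 0.4703 -0.1462] at stop [ 0.5033 -0.1588] push dir [ 0.9962 -0.0876]
```

Request:
jog_arm(
  series=[
    [0,0,-1,0,0,0,-1],
    [0,0,-1,0,0,0,-1],
    [0,0,-1,0,0,0,-1],
    [0,0,-1,0,0,0,-1],
    [0,0,-0.7,0,0,0,-1],
  ],
  squeeze=20,
)

```text
time_s: 0.6
tcp_pos: [0.1491, 0.658, 0.2105]
ee_rot: [-179.9, -0.0, -169.1]
ft_force: [-0.3, 0.2, -0.5]
width: 0.0122
finger_force: 0.0
```

Request:
jog_arm(
  series=[
    [0,0,0,-0.06,-0.14,0,-1],
    [0,0,0,-0.06,-0.14,0,-1],
    [0,0,0,-0.06,-0.14,0,-1],
    [0,0,0,-0.06,-0.14,0,-1],
    [0,0,0,-0.06,-0.14,0,-1],
    [0,0,0,-0.06,-0.14,0,-1],
    [0,0,0,-0.06,-0.14,0,-1],
    [0,0,0,-0.06,-0.14,0,-1],
  ],
)

```text
time_s: 1.4
tcp_pos: [0.3197, 0.4039, 0.2108]
ee_rot: [-180.0, -0.0, -169.3]
ft_force: [1.2, 1.1, -0.3]
width: 0.0
finger_force: 0.0
```

Request:
jog_arm(
  series=[
    [0,0,0,-0.061,-0.146,0,-1],
    [0,0,0,-0.061,-0.146,0,-1],
    [0,0,0,-0.061,-0.146,0,-1],
    [0,0,0,-0.061,-0.146,0,-1],
    [0,0,0,-0.061,-0.146,0,-1],
    [0,0,0,-0.061,-0.146,0,-1],
    [0,0,0,-0.061,-0.146,0,-1],
    [0,0,0,0,0,0,-1],
  ],
)

```text
time_s: 2.2
tcp_pos: [0.4743, 0.1685, 0.211]
ee_rot: [-179.8, 0.0, -169.8]
ft_force: [-0.1, 0.1, -0.2]
width: -0.0001
finger_force: 0.0
```

Request:
jog_arm(
  series=[
    [0,0,0,0,0,0.11,-1],
    [0,0,0,0,0,0.11,-1],
    [0,0,0,0,0,0.11,-1],
    [0,0,0,0,0,0.11,-1],
    [0,0,0,0,0,0,-1],
    [0,0,0,0,0,0,-1],
  ],
)

```text
time_s: 2.8
tcp_pos: [0.4714, 0.1748, 0.1012]
ee_rot: [-180.0, -0.0, -169.2]
ft_force: [0.1, 0.6, -0.3]
width: -0.0
finger_force: 0.0
```

```bash
python3 - <<'E'
from cell import r
import cv2
b=r.grab_frame("scene")["pixels"];t=r.grab_frame("top")["pixels"]
f=lambda a:cv2.resize(a,(400,400),interpolation=cv2.INTER_CUBIC)
cv2.imwrite("pics/d1.png",cv2.hconcat([f(b[150:290,240:380]),f(t[150:270,130:250])]));print(r.sense()["tcp_pos"],r.sense()["ft_force"])
E
```

```text
[0.47256793 0.17509541 0.10245648] [-0.13780168 -0.32667147  0.76064413]
```

View pics/d1.png

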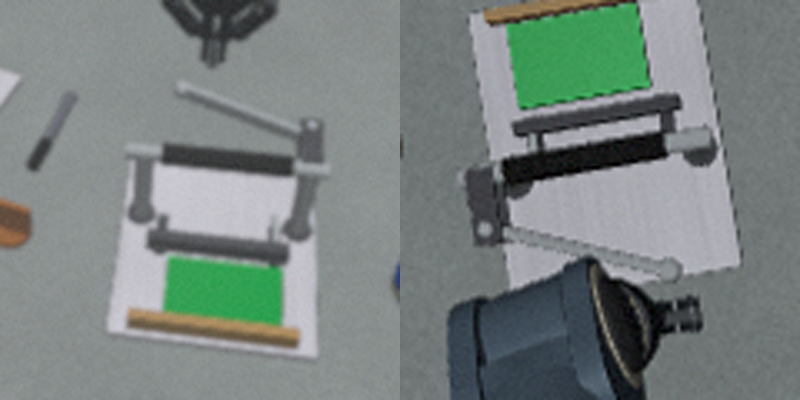

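Request:
jog_arm(
  series=[
    [0,0,0,-0.04,-0.036,0,-1],
    [0,0,0,-0.04,0,0,-1],
    [0,0,0,-0.04,0,0,-1],
    [0,0,0,-0.04,0,0,-1],
    [0,0,0,-0.04,0,0,-1],
    [0,0,0,-0.04,0,0,-1],
    [0,0,0,0,0,0,-1],
    [0,0,0,0,0,0,-1],
  ],
)

```text
time_s: 3.7
tcp_pos: [0.5321, 0.1768, 0.1008]
ee_rot: [-180.0, -0.0, -169.3]
ft_force: [-0.6, 0.2, -0.1]
width: 0.0002
finger_force: 0.0
```

Request:
jog_arm(
  series=[
    [0,0,0,-0.02,0,0,-1],
    [0,0,0,-0.02,0,0,-1],
    [0,0,0,0,0,0,-1],
    [0,0,0,0,0,0,-1],
  ],
)

```text
time_s: 4.1
tcp_pos: [0.5421, 0.1786, 0.1011]
ee_rot: [180.0, -0.0, -169.3]
ft_force: [-0.1, -0.6, -0.1]
width: -0.0001
finger_force: 0.0
```

```bash
python3 - <<'E'
from cell import r
import cv2
b=r.grab_frame("scene")["pixels"];t=r.grab_frame("top")["pixels"]
f=lambda a:cv2.resize(a,(400,400),interpolation=cv2.INTER_CUBIC)
cv2.imwrite("pics/d2.png",cv2.hconcat([f(b[140:240,270:370]),f(t[150:270,130:250])]));print(r.sense()["tcp_pos"],r.sense()["ft_force"],r.sense()["ft_torque"])
E
```

```text
[0.54187927 0.17859909 0.10107166] [ 0.13692413  0.67046781 -0.53275361] [-0.04128357  0.01550723 -0.06238348]
```

View pics/d2.png

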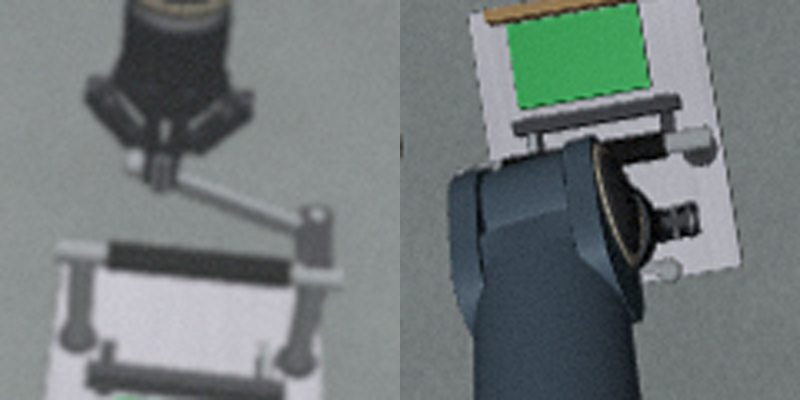

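```bash
python3 - <<'E'
from h import *
def proj(n,P):
    c=C[n];T=c["T"];p=T[:3,:3].T@(np.array(P)-T[:3,3]);u=c["intrinsics"]@p;return u[:2]/u[2]
print("d1 tip",proj("scene",[.4725,.175,.102]),proj("top",[.4725,.175,.102]))
print("d2 tip",proj("scene",[.5419,.1786,.101]),proj("top",[.5419,.1786,.101]))
# ray tips on the plane through the tool's x,y
print("hgt d1", tri((130+120*687/400-120,0),(0,0)) if 0 else [onz("scene",(240+212*.35,150+62*.35),z) for z in (.1,.13,.16)])
print("hgt d2", [onz("scene",(270+162*.25,140+190*.25),z) for z in (.1,.13,.16)])
E
```

```text
d1 tip [313.46871778 177.06099503] [202.09418842 244.73004293]
d2 tip [309.10644735 191.42529409] [201.74088428 219.44656185]
hgt d1 [array([0.44334988, 0.1703225 , 0.1       ]), array([0.47830032, 0.17634041, 0.13      ]), array([0.51325075, 0.18235832, 0.16      ])]
hgt d2 [array([0.52190207, 0.17799958, 0.1       ]), array([0.55399519, 0.18373824, 0.13      ]), array([0.5860883, 0.1894769, 0.16     ])]
```

Request:
jog_arm(
  series=[
    [0,0,0,0,0,-0.12,-1],
    [0,0,0,0,0,-0.12,-1],
    [0,0,0,0.12,0,0,-1],
    [0,0,0,0.16,0,0,-1],
    [0,0,0,0,0,0.12,-1],
    [0,0,0,0,0,0.12,-1],
    [0,0,0,0,0,0,-1],
    [0,0,0,0,0,0,-1],
  ],
)

```text
time_s: 5.0
tcp_pos: [0.4734, 0.1656, 0.1013]
ee_rot: [-180.0, -0.0, -169.3]
ft_force: [0.9, 1.0, 1.2]
width: -0.0003
finger_force: 0.0
```

```bash
python3 - <<'E'
from cell import r
from h import *
import cv2
b=r.grab_frame("scene")["pixels"];s=r.sense();print(s["tcp_pos"],s["ft_force"])
def proj(n,P):
    c=C[n];T=c["T"];p=T[:3,:3].T@(np.array(P)-T[:3,3]);u=c["intrinsics"]@p;return u[:2]/u[2]
k=10;im=cv2.resize(b[140:200,280:350],None,fx=k,fy=k,interpolation=cv2.INTER_CUBIC)
for dz in(0,.02,.04):
    u=proj("scene",s["tcp_pos"]+[0,0,dz]);print(dz,u)
    cv2.drawMarker(im,tuple(int(v) for v in (u-[280,140]+.5)*k),(0,0,255),0,12)
cv2.imwrite("pics/d3.png",im)
E
```

```text
[0.47416555 0.16586438 0.10205332] [0.38274372 0.04568934 0.057318  ]
0 [310.5969868  176.75451549]
0.02 [311.10805566 172.08668925]
0.04 [311.63070561 167.31308757]
```

View pics/d3.png

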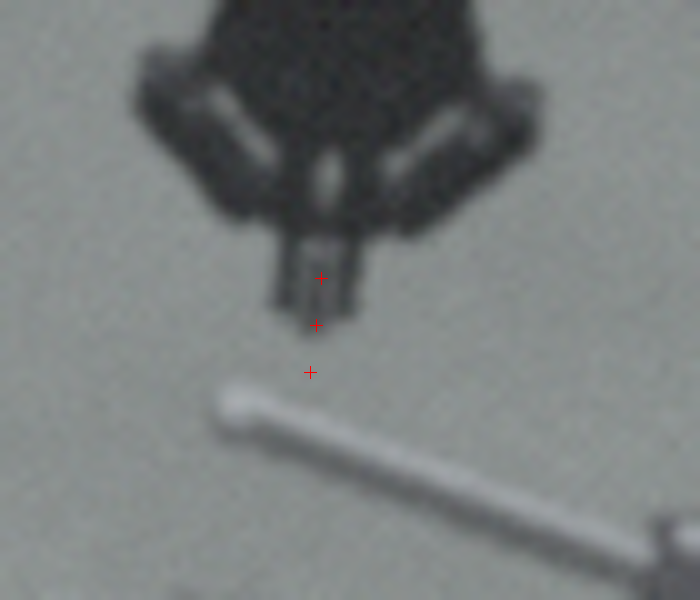

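Request:
jog_arm(
  series=[
    [0,0,0,0,0.012,0.034,-1],
    [0,0,0,0,0,0.034,-1],
    [0,0,0,-0.04,0,0,-1],
    [0,0,0,-0.04,0,0,-1],
    [0,0,0,-0.04,0,0,-1],
    [0,0,0,-0.04,0,0,-1],
    [0,0,0,0,0,0,-1],
    [0,0,0,0,0,0,-1],
  ],
)

```text
time_s: 5.85
tcp_pos: [0.5117, 0.1762, 0.0838]
ee_rot: [180.0, -0.1, -169.3]
ft_force: [-2.9, -0.5, 0.6]
width: -0.0001
finger_force: 1.3
```

Request:
jog_arm(
  series=[
    [0,0,0,-0.03,0,0,-1],
    [0,0,0,-0.03,0,0,-1],
    [0,0,0,-0.03,0,0,-1],
    [0,0,0,-0.03,0,0,-1],
    [0,0,0,0,0,0,-1],
    [0,0,0,0,0,0,-1],
  ],
)

```text
time_s: 6.45
tcp_pos: [0.5414, 0.1809, 0.0839]
ee_rot: [-180.0, -0.1, -169.3]
ft_force: [-4.3, -3.6, 1.7]
width: 0.0001
finger_force: 2.3
```

Request:
jog_arm(
  series=[
    [0,0,0,-0.012,0,0,-1],
    [0,0,0,0,0,0,-1],
  ],
)

```text
time_s: 6.65
tcp_pos: [0.5441, 0.1814, 0.0838]
ee_rot: [-180.0, -0.1, -169.3]
ft_force: [-5.4, -4.0, 1.7]
width: 0.0002
finger_force: 2.4
```

Request:
jog_arm(
  series=[
    [0,0,0,-0.012,0,0,-1],
    [0,0,0,0,0,0,-1],
  ],
)

```text
time_s: 6.85
tcp_pos: [0.5471, 0.1819, 0.0839]
ee_rot: [-180.0, -0.1, -169.3]
ft_force: [-3.7, -3.3, 0.9]
width: -0.0001
finger_force: 2.5
```

Request:
jog_arm(
  series=[
    [0,0,0,-0.01,0,0,-1],
    [0,0,0,0,0,0,-1],
  ],
)

```text
time_s: 7.05
tcp_pos: [0.5493, 0.1823, 0.0838]
ee_rot: [-180.0, -0.1, -169.3]
ft_force: [-4.7, -4.3, 1.3]
width: 0.0
finger_force: 2.7
```

Request:
jog_arm(
  series=[
    [0,0,0,-0.008,0,0,-1],
    [0,0,0,0,0,0,-1],
  ],
)

```text
time_s: 7.25
tcp_pos: [0.5497, 0.1824, 0.0838]
ee_rot: [-179.9, -0.3, -169.3]
ft_force: [-7.3, -4.5, 3.4]
width: -0.0
finger_force: 4.2
```

Request:
jog_arm(
  series=[
    [0,0,0,-0.006,0,0,-1],
    [0,0,0,0,0,0,-1],
    [0,0,0,0,0,0,-1],
    [0,0,0,0,0,0,-1],
    [0,0,0,0,0,0,-1],
    [0,0,0,0,0,0,-1],
    [0,0,0,0,0,0,-1],
    [0,0,0,0,0,0,-1],
  ],
)

```text
time_s: 8.05
tcp_pos: [0.5499, 0.1824, 0.0837]
ee_rot: [-179.9, -0.4, -169.3]
ft_force: [-10.2, -5.4, 6.1]
width: 0.0001
finger_force: 5.7
```

Request:
jog_arm(
  series=[
    [0,0,0,0,0,0,-1],
    [0,0,0,0,0,0,-1],
    [0,0,0,0,0,0,-1],
    [0,0,0,0,0,0,-1],
    [0,0,0,0,0,0,-1],
    [0,0,0,0,0,0,-1],
  ],
)

```text
time_s: 8.65
tcp_pos: [0.5499, 0.1824, 0.0838]
ee_rot: [-179.9, -0.4, -169.3]
ft_force: [-10.8, -6.0, 6.4]
width: -0.0001
finger_force: 5.7
```

```bash
python3 - <<'E'
from cell import r
import cv2
b=r.grab_frame("scene")["pixels"]
cv2.imwrite("pics/d4.png",cv2.resize(b[140:240,270:370],(600,600),interpolation=cv2.INTER_CUBIC))
E
```

```text
(no output)
```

View pics/d4.png

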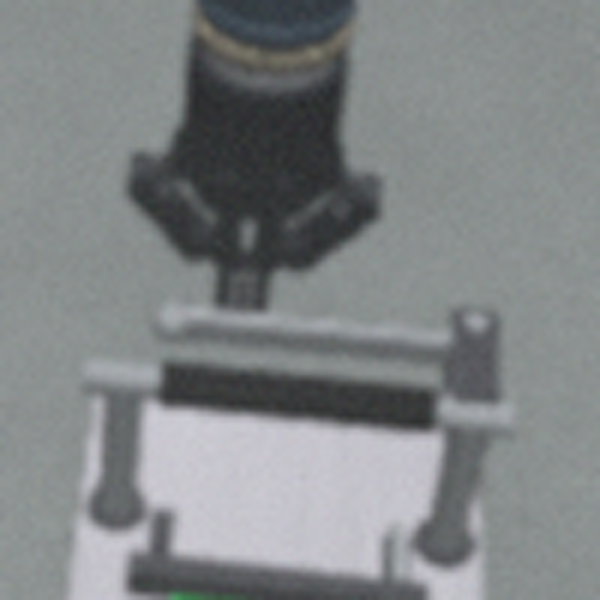

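Request:
jog_arm(
  series=[
    [0,0,0,0.04,0,0,-1],
    [0,0,0,0.04,0,0,-1],
    [0,0,0,0.06,0,0,-1],
    [0,0,0,0.06,0,0,-1],
    [0,0,0,0.06,0,0,-1],
    [0,0,0,0.07,0,0,-1],
    [0,0,0,0,0,0,-1],
    [0,0,0,0,0,0,-1],
  ],
)

```text
time_s: 9.5
tcp_pos: [0.4741, 0.1696, 0.085]
ee_rot: [179.9, 0.3, -169.2]
ft_force: [-0.1, -0.4, 0.1]
width: -0.0001
finger_force: 0.0
```

Request:
jog_arm(
  series=[
    [0,0,0,0,0,-0.12,-1],
    [0,0,0,0,0,-0.12,-1],
    [0,0,0,0,0,-0.12,-1],
    [0,0,1,0,0,0,-1],
    [0,0,1,0,0,0,-1],
    [0,0,1,0,0,0,-1],
    [0,0,0.14,0,0,0,-1],
    [0,0,0,0,0,0,-1],
  ],
)

```text
time_s: 10.3
tcp_pos: [0.4733, 0.1689, 0.1744]
ee_rot: [180.0, 0.1, 175.1]
ft_force: [1.0, -0.7, -0.8]
width: -0.0
finger_force: 0.0
```

Request:
jog_arm(
  series=[
    [0,0,0,0.007,-0.156,0,-1],
    [0,0,0,0.007,-0.156,0,-1],
    [0,0,0,0.007,-0.156,0,-1],
    [0,0,0,0.007,-0.156,0,-1],
    [0,0,0,0.007,-0.156,0,-1],
    [0,0,0,0.007,-0.156,0,-1],
    [0,0,0,0.007,-0.156,0,-1],
    [0,0,0,0.007,-0.156,0,-1],
  ],
)

```text
time_s: 11.1
tcp_pos: [0.4316, -0.1429, 0.1744]
ee_rot: [-180.0, 0.1, 175.1]
ft_force: [0.7, -0.2, 0.9]
width: 0.0002
finger_force: 0.0
```

Request:
jog_arm(
  series=[
    [0,0,0,0,0,0,-1],
    [0,0,0,0,0,0,-1],
  ],
)

```text
time_s: 11.3
tcp_pos: [0.4316, -0.1418, 0.1742]
ee_rot: [180.0, 0.0, 175.0]
ft_force: [0.6, 0.5, 0.1]
width: -0.0001
finger_force: 0.0
```

Request:
jog_arm(
  series=[
    [0,0,0,0.06,-0.012,0,-1],
    [0,0,0,0,0,0,-1],
    [0,0,0,0,0,0.1,-1],
    [0,0,0,0,0,0.1,-1],
    [0,0,0,0,0,0.1,-1],
    [0,0,0,0,0,0.06,-1],
    [0,0,0,0,0,0,-1],
    [0,0,0,0,0,0,-1],
  ],
)

```text
time_s: 12.1
tcp_pos: [0.4163, -0.1423, 0.0844]
ee_rot: [180.0, 0.0, 175.1]
ft_force: [0.3, -0.1, 0.4]
width: 0.0004
finger_force: 0.0
```

```bash
python3 - <<'E'
from cell import r
import cv2
b=r.grab_frame("scene")["pixels"]
f=lambda a:cv2.resize(a,(400,400),interpolation=cv2.INTER_CUBIC)
cv2.imwrite("pics/d5.png",cv2.hconcat([f(b[100:200,165:265]),f(b[140:240,270:370])]))
s=r.sense();print(s["tcp_pos"],s["ft_force"],s["ee_rot"])
E
```

```text
[ 0.41677351 -0.14252145  0.08478475] [ 0.07290879 -0.35285327 -0.27278588] [1.79992690e+02 7.69996150e-02 1.75097195e+02]
```

View pics/d5.png

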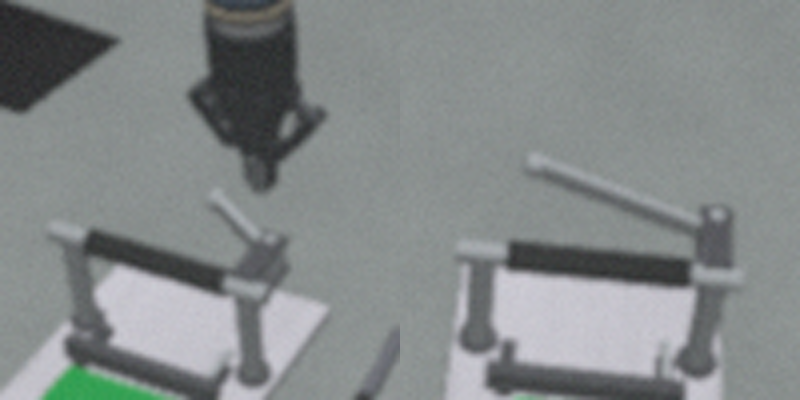

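Request:
jog_arm(
  series=[
    [0,0,0,-0.04,0,0,-1],
    [0,0,0,-0.04,0,0,-1],
    [0,0,0,-0.04,0,0,-1],
    [0,0,0,-0.04,0,0,-1],
    [0,0,0,0,0,0,-1],
    [0,0,0,0,0,0,-1],
  ],
)

```text
time_s: 12.75
tcp_pos: [0.4558, -0.1458, 0.0838]
ee_rot: [180.0, -0.1, 175.0]
ft_force: [-1.0, 2.0, -0.1]
width: 0.0001
finger_force: 0.9
```

Request:
jog_arm(
  series=[
    [0,0,0,-0.03,0,0,-1],
    [0,0,0,-0.03,0,0,-1],
    [0,0,0,-0.02,0,0,-1],
    [0,0,0,0,0,0,-1],
    [0,0,0,0,0,0,-1],
  ],
)

```text
time_s: 13.25
tcp_pos: [0.4754, -0.1483, 0.0838]
ee_rot: [-180.0, -0.1, 175.0]
ft_force: [-4.1, -1.7, -0.9]
width: 0.0001
finger_force: 1.8
```

Request:
jog_arm(
  series=[
    [0,0,0,-0.02,0,0,-1],
    [0,0,0,-0.012,0,0,-1],
    [0,0,0,0,0,0,-1],
  ],
)

```text
time_s: 13.55
tcp_pos: [0.4834, -0.1492, 0.0839]
ee_rot: [-180.0, -0.0, 175.0]
ft_force: [-5.1, -2.5, 0.7]
width: -0.0003
finger_force: 2.2
```

Request:
jog_arm(
  series=[
    [0,0,0,-0.01,0,0,-1],
    [0,0,0,0,0,0,-1],
  ],
)

```text
time_s: 13.75
tcp_pos: [0.4857, -0.1495, 0.0839]
ee_rot: [-180.0, -0.1, 175.0]
ft_force: [-5.1, -2.1, 0.7]
width: 0.0005
finger_force: 2.4
```

Request:
jog_arm(
  series=[
    [0,0,0,-0.008,0,0,-1],
    [0,0,0,0,0,0,-1],
  ],
)

```text
time_s: 13.95
tcp_pos: [0.4875, -0.1498, 0.0839]
ee_rot: [-180.0, -0.1, 175.0]
ft_force: [-6.3, -2.8, 0.9]
width: 0.0001
finger_force: 2.5
```

Request:
jog_arm(
  series=[
    [0,0,0,-0.006,0,0,-1],
    [0,0,0,0,0,0,-1],
  ],
)

```text
time_s: 14.15
tcp_pos: [0.488, -0.1499, 0.0839]
ee_rot: [-180.0, -0.2, 175.0]
ft_force: [-8.2, -2.3, 3.3]
width: 0.0001
finger_force: 3.5
```

Request:
jog_arm(
  series=[
    [0,0,0,-0.006,0,0,-1],
    [0,0,0,0,0,0,-1],
  ],
)

```text
time_s: 14.35
tcp_pos: [0.4881, -0.1498, 0.0839]
ee_rot: [180.0, -0.4, 175.0]
ft_force: [-11.0, -1.5, 5.5]
width: -0.0
finger_force: 5.2
```

Stop reached; hold, then release.

Request:
jog_arm(
  series=[
    [0,0,0,0,0,0,-1],
    [0,0,0,0,0,0,-1],
    [0,0,0,0,0,0,-1],
    [0,0,0,0,0,0,-1],
    [0,0,0,0,0,0,-1],
    [0,0,0,0,0,0,-1],
    [0,0,0,0,0,0,-1],
    [0,0,0,0,0,0,-1],
  ],
)

```text
time_s: 15.15
tcp_pos: [0.4881, -0.1499, 0.0839]
ee_rot: [180.0, -0.3, 175.0]
ft_force: [-10.1, -1.9, 6.7]
width: 0.0
finger_force: 5.1
```

Request:
jog_arm(
  series=[
    [0,0,0,0,0,0,-1],
    [0,0,0,0,0,0,-1],
    [0,0,0,0,0,0,-1],
    [0,0,0,0,0,0,-1],
    [0,0,0,0,0,0,-1],
  ],
)

```text
time_s: 15.65
tcp_pos: [0.4881, -0.1499, 0.0839]
ee_rot: [180.0, -0.3, 175.0]
ft_force: [-10.7, -2.3, 6.5]
width: -0.0
finger_force: 5.1
```

Request:
jog_arm(
  series=[
    [0,0,0,0.04,0,0,-1],
    [0,0,0,0.04,0,0,-1],
    [0,0,0,0.05,0,0,-1],
    [0,0,0,0.05,0,0,-1],
    [0,0,0,0.06,0,0,-1],
    [0,0,0,0.06,0,0,-1],
    [0,0,0,0,0,0,-1],
    [0,0,0,0,0,0,-1],
  ],
)

```text
time_s: 16.45
tcp_pos: [0.4178, -0.1433, 0.0847]
ee_rot: [-180.0, 0.2, 175.0]
ft_force: [0.0, -0.1, 0.5]
width: -0.0001
finger_force: 0.0
```

Request:
jog_arm(
  series=[
    [0,0,0,0,0,-0.12,-1],
    [0,0,0,0,0,-0.12,-1],
    [0,0,0,0,0,-0.12,-1],
    [0,0,0,0,0,0,-1],
    [0,0,0,0,0,0,-1],
  ],
)

```text
time_s: 16.95
tcp_pos: [0.418, -0.143, 0.1748]
ee_rot: [-180.0, 0.2, 175.1]
ft_force: [-0.7, 0.5, -0.1]
width: 0.0002
finger_force: 0.0
```

```bash
python3 - <<'E'
from cell import r
import cv2
b=r.grab_frame("scene")["pixels"]
cv2.imwrite("pics/d6.png",cv2.resize(b[90:280,90:410],None,fx=2.5,fy=2.5,interpolation=cv2.INTER_CUBIC))
E
```

```text
(no output)
```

View pics/d6.png

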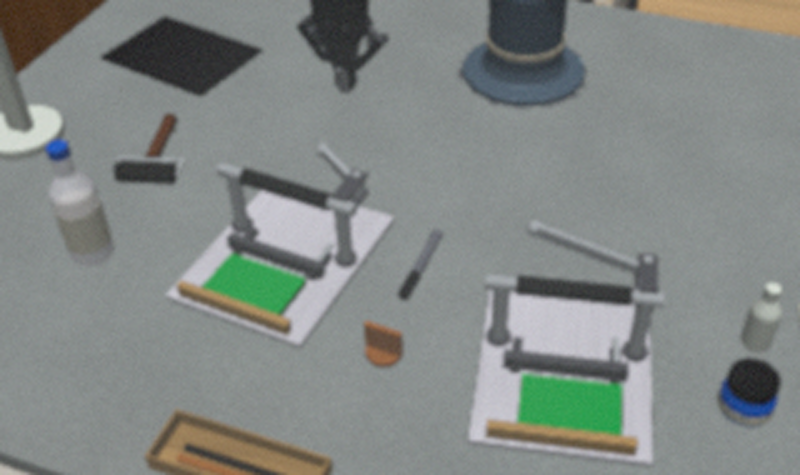

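Both levers are back out: the long one's ball is at (534,229) and the short one's at (324,150). The bystanders look unmoved and the gripper is clear.

```bash
python3 -c "
from cell import r
print(r.sign_off())"
```

```text
the job is handed in; nothing more can be done
None
```

Job handed in, no verdict returned: long then short lever each held at its stop over 1 s at about 10–12 N wrist force and sprung back out, bystanders unmoved by eye; but a first long pass went over the blade without contact (tips showed about 18 mm above the reported TCP), and if the reported height was right it may count as the lever being between the fingers.

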